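Clamp a specimen jar on the shaker with the ratchet lever

TASK

Clamp the specimen jar that stands in the shaker's jaw, using the red-knobbed ratchet lever: turn the lever clockwise (seen from above) to close the jaw, lift it off its serrations to swing it back, let it drop in and turn again, until the jar is held firmly against the V-block but not overtightened. Leave the lever down in its serrations, touch neither the jar nor the jaw, and leave everything else on the bench where it is.

Things in the scene. Friction and masses are not known exactly. Their poses are not given: they have to be found in the camera images.
- shaker: orbital shaker, fixed on the bench: white housing 300 x 300 mm, aluminium platform with its top 95 mm above the bench; origin under its centre; x runs from the lever side (near the robot) to the V-block, z up. Along the x axis on the platform: grey gear block with lever and spindle (axis at x = -35 mm), steel jaw with blue pad, jar, dark V-block
- spindle_axis (a point): on the vertical axis of spindle and lever, on top of the gear block, 123 mm above the bench; axes as the shaker's. The steel spindle has a crown of 15 upright teeth, 6 mm tall, one every 0.419 rad. It drives the jaw: 12 mm of travel per rad, clockwise closes, 2.5 rad at most. A brake (0.55 N m) holds it wherever it is left
- grip (a point): centre of the red upright round post at the lever's end, 90 mm out from the spindle axis: 22 mm diameter, 40 mm tall, with a 30 mm wide, 6 mm thick flange on top. The 18 mm wide black lever arm has its top 21 mm below this point. 176 mm above the bench when the lever is down; z up; its x axis points along the lever to the spindle. Lifting it takes 5 to 7 N
- post_top (a point): top centre of the post's flange, 25 mm above the grip. Feel at the post: engaged, it takes about 6 N sideways to keep the spindle turning; as the pad presses on the jar this rises by 1.3 N per 10 N of clamping. 9 to 11.5 N while turning means a firm hold (20 to 40 N on the jar), 12.8 N is overtightened. Standing still it reads less, for the brake takes up the load
- lever_swing (a joint): lever angle (rad), 0 = post straight towards the shaker's -x, growing clockwise seen from above (post moves to the shaker's +y). Hard stops at -0.7 and +0.7, where the push rises too without tightening anything: one swing never suffices, two to five are needed. Under 1 N when off the teeth; 0.11 rad of play when engaged
- lever_lift (a joint): height of the lever (m): 0 = down, its three pins fully between the spindle's teeth; about 0.0045 = resting on the teeth, not engaged; above 0.006 free to swing; stop at 0.012. A spring presses it down: let go on top of the teeth, it drops in as it is turned to the next gap. It may start resting on the teeth
- jaw: steel jaw with blue pad (46 mm wide, 36 mm tall, sprung, 15 N per mm), slides along the shaker's +x; origin = the shaker's origin plus the travel of 0 to 30 mm. The pad sits on a set screw that stands out differently every time: at travel 0 its face is 41.5 to 47 mm ahead (+x) of the shaker's origin, so it nips the seated jar somewhere from 19.5 to 26 mm of travel
- jar: specimen jar, 48 mm diameter, 76 mm tall, red cap, white label, about 90 g; origin under its centre. It stands loose on the platform between pad and V-block, to be clamped; the pad pushes it home as the jaw closes.
- v_seat (a point): where the foot centre of the jar comes to lie when it is seated in the V-block (90.5 mm along x from the shaker's origin, on the platform)
- spare_jar: specimen jar, 48 mm diameter, 76 mm tall, red cap, white label, about 90 g; origin under its centre. Bystander on the platform beside the V-block.
- jar_left: specimen jar, 48 mm diameter, 76 mm tall, red cap, white label, about 90 g; origin under its centre. Bystander on the bench.
- jar_right: specimen jar, 48 mm diameter, 76 mm tall, red cap, white label, about 90 g; origin under its centre. Bystander on the bench.
- dishes: stack of four clear culture dishes, 92 mm diameter, 57 mm tall, bystander; origin under its centre
- bottle: white bottle with green cap, 48 mm diameter, 150 mm tall, bystander; origin under its centre
- spatula: lab spatula, 150 mm long, flat steel blade, grey handle, lying, bystander; its long axis is x
- marker: blue marker pen, 130 x 12 mm, lying, bystander; its long axis is x

How it is judged:
By the outcome, as a careful person would: the job done as asked, in the order asked, and still so for the second after the job is handed in, with the robot touching nothing.
It also fails if it takes over 72 s, if anything falls off the work surface, if the arm or the gripper's body presses on something with over 40 N, if the wrist force passes 120 N, or if a joint passes its speed limit or range.

ROBOT

A 7-joint arm with a two-finger parallel gripper is mounted at the origin on the work surface. World frame = base frame: x ahead of the robot, y to its left, z up, the work surface at z = 0. Lengths are in m, angles in rad, forces in N, time in s.
With the tool pointing down it reaches from about 0.4 to 0.875 m from the base axis. Payload 19.3 kg.
Tool frame: the origin (TCP) lies between the finger pads; the fingertips stand bot.tcp_to_tips ahead of it and the grasp point (between the pads) is the TCP (bot.tcp_to_tips is the distance from the TCP to the fingertips, in m); z points along the fingers, y is the line along which they close (so a half turn about z gives the same grasp; the last joint's range is limited). The gripper opens to 85 mm and grips with 20 to 120 N. Pads are 22 mm wide; open, the fingers measure 114 mm over their backs; the gripper's body (76 mm by 85 mm) begins 54 mm behind the grasp point. The pads swing forward as they close: fully open they stand 13 mm farther back than shut.
Start: joints at [1.069, 0.521, -0.036, 1.599, 0.021, 1.021, -0.113], TCP at [0.262, -0.568, 0.25] pointing down, gripper open.
Joint ranges: [-2.91, 2.91], [-0.3, 2.13], [-1.5, 1.42], [0.17, 2.43], [-1.26, 4.41], [0.16, 1.93], [-2.52, 2.52]. Speed limits (rad/s): [1.89, 1.89, 2.39, 2.39, 3.01, 3.01, 3.01].

INTERFACE

Orientations are given as [roll, pitch, yaw] about the fixed x, y, z axes, in that order (R = Rz(yaw) Ry(pitch) Rx(roll)).
In Python, from workcell import telemetry, grab_frame, bot gives the robot as it stands. The module is installed in compiled form; this text tells all that it offers.
- The arm moves only by the shell command python3 -m crank 'ROWS' [FORCE]. ROWS is text: rows parted by semicolons, each of 7 numbers parted by spaces: the finger opening in m, from 0 to 0.0854, then the shift along the tool's x, y, z in m, then the turn, a rotation vector about the tool's x, y, z in degrees. A call has exactly 8 rows; each row shifts and turns the commanded pose from where the row before left it, along the tool's axes as they then stand; what a row does not reach is not made up. A row lasts 1/12 s, in which the tool goes at most 41.7 mm and 7.16 degrees, less where a joint would pass 70% of its speed; a pose out of reach is approached as far as the arm can. A call with a gripper value outside its range is refused whole. The fingers move at their own pace and stop on an object; FORCE is the grip in N (left out, the last holds). Time passes only in rows, so rows that do not move let the fingers close, or fill a call up. It gives the time, the measured TCP pose, the force, the opening and the grip force at its end, in the units of the state.
- telemetry.observe(): the state, without advancing time (a new reading comes with each control period).
- grab_frame(name): name is "scene" or "top" or "wrist"; returns a dict with "pixels" (400x640x3 uint8, red, green, blue), "depth" (400x640 float32, m along the optical axis (not along the pixel's ray), 0 where there is no reading), "vertical_fov" (degrees; the focal length in pixels is half the picture's height over the tangent of half this angle, whatever the lens; pixels are square), "cx", "cy" (the principal point, pixels), "R" (3x3) and "t" (3): a world point X has camera coordinates R X + t; the wrist camera has in their place "hand_eye" (4x4, takes a point from camera to tool coordinates, whose origin is the TCP and whose axes are the flange's). Camera axes: x right, y down, z forward; pixel columns grow to the right and rows downward; lengths in m; the calibration is good to about 2 mm. A picture is of the moment at which its call begins: read the wrist's pose just before it.
- bot.job_done(): hands the job in; it is judged then, once.
The state is a dict: "clock": time; "qpos": joint angles; "qd": joint speeds; "joint_efforts": joint torques, N m; "position": TCP position; "tool_rot": TCP orientation; "force": force on the tool from outside, world axes, zero at the start; "moment": the same for the moment, N m; "grip_width": finger opening in m; "finger_force": force on a finger pad.
Only numpy, scipy, OpenCV 4.12 (cv2) and the standard library are available. Lean on these libraries where they do the work, as an engineer would, in place of code of your own. Each camera call takes 0.05 s, during which the arm holds its last target. There are 200 camera calls.

## Working session

There is one attempt and no reset: what is moved stays moved. The work goes in short steps, Python scripts to look and compute and a shell command to move; the robot and the scene stay as the last step left them, time stands still between calls to the robot, and variables do not carry over. Pictures are saved under pics/ and viewed, at most 10 in all, crops included, and the job is handed in when it is done.

```bash
mkdir -p pics; cat > h.py <<'E'
import numpy as np,cv2
from workcell import telemetry,grab_frame,bot
from scipy.spatial.transform import Rotation as Ro
def save(f,n): cv2.imwrite('pics/'+n,f['pixels'][:,:,::-1])
def foc(f): return 200/np.tan(np.radians(f['vertical_fov'])/2)
def cast(f,u,v,z):
    d=np.array([(u-f['cx'])/foc(f),(v-f['cy'])/foc(f),1]);R=np.array(f['R']);t=np.array(f['t'])
    o=-R.T@t;w=R.T@d
    return o+w*(z-o[2])/w[2]
def cloud(f):
    v,u=np.mgrid[0:400,0:640];d=f['depth']
    P=np.stack([(u-f['cx'])/foc(f)*d,(v-f['cy'])/foc(f)*d,d],-1)
    return (P-np.array(f['t']))@np.array(f['R'])
def st():
    s=telemetry.observe();print({k:np.round(s[k],4).tolist() for k in ['clock','position','tool_rot','force','grip_width']});return s
E
python3 - <<'E'
from h import *
st();print(bot.tcp_to_tips)
for n in ['scene','top']:
    f=grab_frame(n);save(f,n+'0.png');np.savez(n+'0',**f);print(n,f['vertical_fov'],f['cx'],f['cy'],-np.array(f['R']).T@f['t'])
E
```

```text
{'clock': 0.0, 'position': [0.2614, -0.5674, 0.2497], 'tool_rot': [-3.1405, 0.0, 0.4317], 'force': [0.4096, 0.8105, 0.823], 'grip_width': 0.085}
0.019
scene 56.97174519807349 322.68725258518447 200.90110162282542 [1.35119126 0.02136849 0.93856654]
top 43.72938586183649 320.21561504281044 205.3711291113447 [ 0.31778781 -0.0206915   1.43597028]
```

View pics/scene0.png

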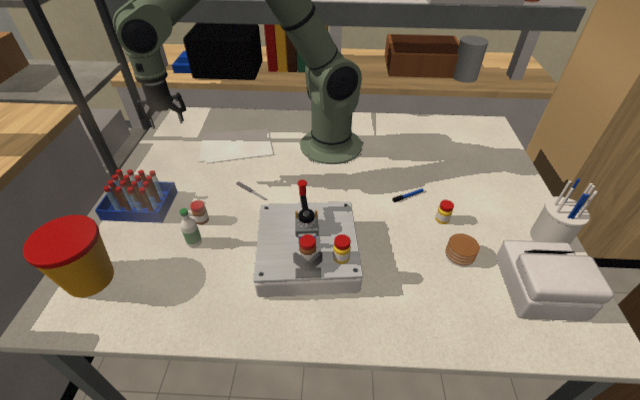

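View pics/top0.png

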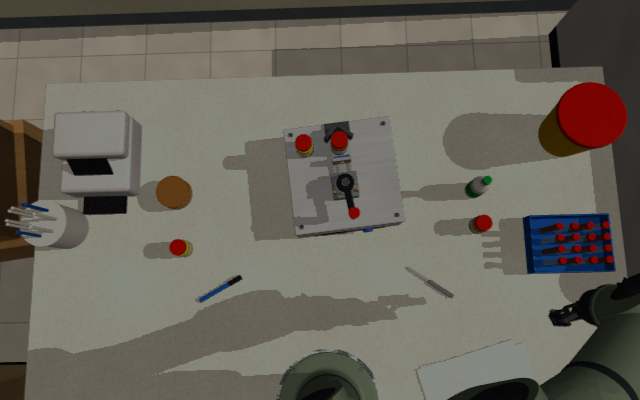

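The scene view shows the shaker in the middle, with the jar at about (308,245), the spare at (342,243) and the post at (303,185). In the top view the lever hub is at about (345,183), the post at (354,212) and the platform spans (285–403, 118–236).

```bash
python3 - <<'E'
from h import *
f=dict(np.load('top0.npz'));im=f['pixels'];d=f['depth']
crop=im[100:250,270:420];cv2.imwrite('pics/crop.png',cv2.resize(crop,(600,600),interpolation=cv2.INTER_CUBIC)[:,:,::-1])
C=cloud(f);h=cv2.cvtColor(im,cv2.COLOR_RGB2HSV)
red=((h[...,0]<8)|(h[...,0]>172))&(h[...,1]>150)&(h[...,2]>90)
n,l,s,c=cv2.connectedComponentsWithStats(red.astype(np.uint8))
for i in range(1,n):
    if s[i,4]>15 and 270<c[i,0]<420:
        z=np.median(C[l==i][:,2]);print(c[i],s[i],z,cast(f,*c[i],z),cast(f,*c[i],.201))
# platform plane mask
m=(abs(C[...,2]-.095)<.006);m[:, :260]=0;m[:,430:]=0
m=cv2.morphologyEx(m.astype(np.uint8),cv2.MORPH_CLOSE,np.ones((15,15)))
P=C[m>0];cn=max(cv2.findContours(m,0,1)[0],key=cv2.contourArea)
W=np.array([cast(f,*p[0],.095)[:2] for p in cn],np.float32);print(cv2.minAreaRect(W))
# black lever
dk=(h[...,2]<60);dk&=(C[...,2]>.11);
n,l,s,c=cv2.connectedComponentsWithStats(dk.astype(np.uint8))
for i in range(1,n):
    if s[i,4]>15 and 270<c[i,0]<420: print('dark',c[i],s[i],np.median(C[l==i],0))
print(C[183,345],C[212,354])
E
```

```text
[339.3062201 139.       ] [331 131  17  16 209] 0.1710015921814862 [ 0.69700822 -0.04869208  0.17100159] [ 0.68801511 -0.04802805  0.201     ]
[303.06280193 141.77777778] [295 134  17  16 207] 0.1706669471435155 [0.69229548 0.0466637  0.17066695] [0.68331743 0.04504899 0.201     ]
[353.77319588 212.28865979] [349 207  11  12  97] 0.20432378513582192 [ 0.49687712 -0.07876434  0.20432379] [ 0.49736042 -0.07892106  0.201     ]
((0.6192887425422668, -0.057393983006477356), (0.30132317543029785, 0.29906851053237915), 5.907986640930176)
dark [330.08333333 133.26041667] [324 125  13  18  96] [ 0.72428162 -0.02468529  0.137124  ]
dark [345.05555556 130.82222222] [338 124  15  15  90] [ 0.73189443 -0.0655864   0.13574565]
dark [334.86046512 147.95348837] [331 144  12   8  43] [ 0.67905855 -0.03438183  0.144813  ]
dark [336.52631579 162.10526316] [333 161   8   3  19] [ 0.64653154 -0.041556    0.12487831]
dark [346.625 160.75 ] [344 160   7   3  16] [ 0.64918017 -0.06748801  0.12657898]
dark [344.05797101 187.50310559] [331 173  27  36 483] [ 0.57441427 -0.06075099  0.15720636]
dark [325.97394541 389.99379653] [298 379  61  21 806] [0.08646646 0.00053873 0.23591034]
[ 0.58084326 -0.06045266  0.16121134] [ 0.49701774 -0.07916582  0.20824504]
```

View pics/crop.png

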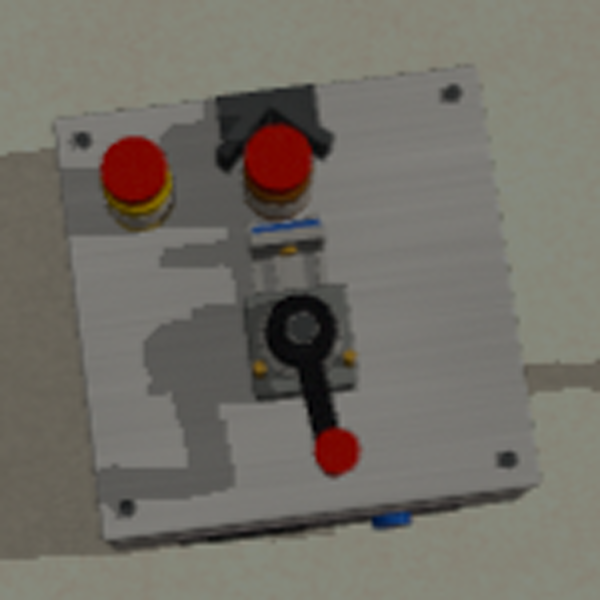

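The crop shows the lever pointing down and slightly right from the hub at crop (300,327) to the post at (336,451), so it sits slightly anticlockwise of -x. The pad is at (287,232) and the jar at (278,158).

By measurement, the spindle is at about (0.5845,-0.061), shaker yaw is about 5.9°, and the post is at about (0.497,-0.079), which gives lever q ≈ -0.1. I'll move above the post now.

```bash
R='0'; python3 -m crank '0.06 0.026 -0.0215 0 0 0 0;0.06 0.026 -0.0215 0 0 0 0;0.06 0.026 -0.0215 0 0 0 0;0.06 0.026 -0.0215 0 0 0 0;0.06 0.026 -0.0215 0 0 0 0;0.06 0.026 -0.0215 0 0 0 0;0.06 0.026 -0.0215 0 0 0 0;0.06 0.026 -0.0215 0 0 0 0' 40
python3 -m crank '0.06 0.026 -0.0215 0 0 0 0;0.06 0.026 -0.0215 0 0 0 0;0.06 0.026 -0.0215 0 0 0 0;0.06 0.026 -0.0215 0 0 0 0;0.06 0.026 -0.0215 0 0 0 0;0.06 0.026 -0.0215 0 0 0 0;0.06 0.026 -0.0215 0 0 0 0;0.06 0.026 -0.0215 0 0 0 0'
python3 -m crank '0.06 0 0 0 0 0 4;0.06 0 0 0 0 0 4;0.06 0 0 0 0 0 4;0.06 0 0 0 0 0 1;0.06 0 0 0 0 0 0;0.06 0 0 0 0 0 0;0.06 0 0 0 0 0 0;0.06 0 0 0 0 0 0'
python3 - <<'E'
from h import *
st();f=grab_frame('wrist');save(f,'w1.png');np.savez('w1',**f)
print(f['hand_eye'],f['vertical_fov'],f['cx'],f['cy'])
t=dict(np.load('top0.npz'))
q=[cast(t,270+a/4-.4,100+b/4-.4,.095)[:2] for a,b in [(82,140),(451,93),(507,460),(126,508)]]
print(np.round(q,4),np.mean(q,0)); e=(q[0]+q[1]-q[2]-q[3]);print(np.degrees(np.arctan2(e[1],e[0])))
E
```

```text
clock: 0.77
position: [0.3787, -0.3228, 0.2502]
tool_rot: [-3.141, 0.0, 0.432]
force: [1.2, 0.6, 0.6]
grip_width: 0.0598
finger_force: 0.0
clock: 1.43
position: [0.4957, -0.0795, 0.2502]
tool_rot: [-3.142, 0.0, 0.432]
force: [0.9, -0.5, -0.0]
grip_width: 0.0599
finger_force: 0.0
clock: 2.1
position: [0.4954, -0.0813, 0.2503]
tool_rot: [-3.142, 0.0, 0.206]
force: [-0.1, 0.9, -0.5]
grip_width: 0.0601
finger_force: 0.0
{'clock': 2.1, 'position': [0.4954, -0.0813, 0.2503], 'tool_rot': [-3.1416, 0.0, 0.2058], 'force': [-0.1486, 0.911, -0.5135], 'grip_width': 0.0601}
[[ 4.96840297e-04 -9.50413292e-01 -3.10989271e-01  8.03391064e-02]
 [ 9.99999839e-01  3.87425121e-04  4.13603439e-04  1.61349421e-04]
 [-2.72609150e-04 -3.10989427e-01  9.50413332e-01 -1.24195441e-01]
 [ 0.00000000e+00  0.00000000e+00  0.00000000e+00  1.00000000e+00]] 67.4071098186893 318.45857996086977 194.4569592129637
[[ 0.7365  0.0866]
 [ 0.763  -0.1717]
 [ 0.5036 -0.1988]
 [ 0.4772  0.0598]] [ 0.6200468  -0.05601852]
5.928153550526941
```

View pics/w1.png

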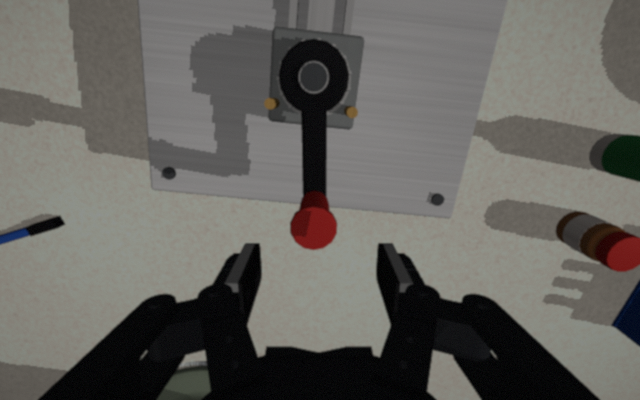

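The wrist view shows the post flange at (314,227) between the fingers, and the hub at (314,77), so the lever is almost aligned with tool x.

```bash
cat >> h.py <<'E'
def wcam(f,pos,rot):
    H=np.array(f['hand_eye']);T=np.eye(4);T[:3,:3]=Ro.from_euler('xyz',rot).as_matrix();T[:3,3]=pos
    M=np.linalg.inv(T@H);f['R']=M[:3,:3];f['t']=M[:3,3];return f
E
python3 - <<'E'
from h import *
f=wcam(dict(np.load('w1.npz')),[0.4954,-0.0813,0.2503],[-3.1416,0,0.2058])
C=cloud(f);h=cv2.cvtColor(f['pixels'],cv2.COLOR_RGB2HSV)
print('hub z',np.median(C[70:85,306:322,2]),'ring z',np.median(C[100:106,305:322,2]),'flange',np.median(C[220:235,305:322,2]),'plat',np.median(C[170:200,400:420,2]),'arm',np.median(C[140:160,308:320,2]))
red=(((h[...,0]<8)|(h[...,0]>172))&(h[...,1]>150))&(C[...,2]>.195);red[:,:250]=0;red[:,380:]=0
v,u=np.nonzero(red);(c,r)=cv2.minEnclosingCircle(np.stack([u,v],1).astype(np.float32));print(c,r)
for z in(.201,.2055):print('post',cast(f,*c,z))
dk=((h[...,2]<70)&(C[...,2]>.14)).astype(np.uint8);dk[:, :260]=0;dk[:,370:]=0;dk[125:]=0
cn=max(cv2.findContours(dk,0,1)[0],key=cv2.contourArea);cc,r=cv2.minEnclosingCircle(cn[cn[:,0,1]<100]);print(cc,r)
for z in (.155,.16):print('hub',cast(f,*cc,z))
E
```

```text
hub z 0.16364337749195398 ring z 0.15939689571831783 flange 0.20534246341602844 plat 0.09560225487732935 arm 0.15932998297318304
(313.2156982421875, 304.3697814941406) 99.48499298095703
post [ 0.43947201 -0.08955314  0.201     ]
post [ 0.44296329 -0.08891733  0.2055    ]
(313.5, 75.02631378173828) 36.606658935546875
hub [ 0.58690907 -0.058965    0.155     ]
hub [ 0.58661675 -0.05910338  0.16      ]
```

```bash
python3 -m crank '0.06 0.003 -0.003 0 0 0 0;0.06 0 0 0.010 0 0 0;0.06 0 0 0.012 0 0 0;0.06 0 0 0.012 0 0 0;0.06 0 0 0.012 0 0 0;0.06 0 0 0.012 0 0 0;0.06 0 0 0.012 0 0 0;0.06 0 0 0.005 0 0 0'
python3 -m crank '0.026 0 0 0 0 0 0;0.026 0 0 0 0 0 0;0.026 0 0 0 0 0 0;0.026 0 0 0 0 0 0;0.026 0 0 0 0 0 0;0.026 0 0 0 0 0 0;0.026 0 0 0 0 0 0;0.026 0 0 0 0 0 0' 
python3 - <<'E'
from h import *
st();f=grab_frame('wrist');save(f,'w2.png')
E
```

```text
clock: 2.82
position: [0.497, -0.0773, 0.1733]
tool_rot: [-3.141, 0.002, 0.205]
force: [-0.2, -0.1, -0.2]
grip_width: 0.0598
finger_force: 0.0
clock: 3.48
position: [0.4978, -0.0776, 0.1755]
tool_rot: [3.142, -0.0, 0.205]
force: [0.0, 0.9, 1.2]
grip_width: 0.0263
finger_force: 7.6
{'clock': 3.4833, 'position': [0.4978, -0.0776, 0.1755], 'tool_rot': [3.1415, -0.0003, 0.2049], 'force': [0.0016, 0.8601, 1.2079], 'grip_width': 0.0263}
```

View pics/w2.png

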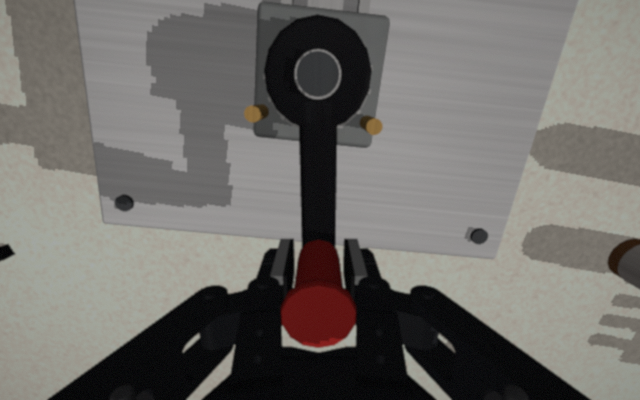

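```bash
python3 -m crank '0.028 0.0002 -0.0063 0 0 0 4;0.028 0.0002 -0.0063 0 0 0 4;0.028 0.0002 -0.0063 0 0 0 4;0.028 0.0002 -0.0063 0 0 0 4;0.028 0.0002 -0.0063 0 0 0 4;0.028 0.0002 -0.0063 0 0 0 4;0.028 0.0002 -0.0063 0 0 0 4;0.028 0.0002 -0.0063 0 0 0 4'
cat > q.py <<'E'
from h import *
H=np.array([.586,-.0595])
def rep(n=None):
    s=telemetry.observe();p=s['position'];d=np.array(p[:2])-H
    a=np.arctan2(-d[1],-d[0]);q=np.radians(5.93)-a;e=np.array([-d[1],d[0]])/np.hypot(*d)
    F=np.array(s['force']);print('t',round(s['clock'],2),'q',round(q,3),'qyaw',round(np.radians(5.93)-s['tool_rot'][2],3),'r',round(np.hypot(*d),4),'z',round(p[2],4),'Fccw(resist)',round(e@F[:2],2),'Frad',round(d@F[:2]/np.hypot(*d),2),'Fz',round(F[2],2),'w',round(s['grip_width'],4),'ff',np.round(s['finger_force'],1))
rep()
if __name__=='__main__':
    s=telemetry.observe()
    f=wcam(grab_frame('wrist'),s['position'],s['tool_rot']);C=cloud(f);h=cv2.cvtColor(f['pixels'],cv2.COLOR_RGB2HSV)
    m=(h[...,2]<50)&(C[...,2]>.145)&(C[...,2]<.175)
    d=C[...,:2]-H;r=np.hypot(d[...,0],d[...,1]);m&=(r>.03)&(r<.07)
    L=C[m];dd=L[:,:2]-H;a=np.arctan2(-dd[:,1],-dd[:,0]);am=np.median(a)
    k=abs(a-am)<.15;print('arm z',np.round(np.median(L[k,2]),4),'n',k.sum(),'q arm',np.round(np.radians(5.93)-am,3))
    np.savez('last',**f)
E
python3 q.py
```

```text
clock: 4.2
position: [0.501, -0.0287, 0.1753]
tool_rot: [3.14, 0.0, -0.358]
force: [-1.4, -7.0, -0.3]
grip_width: 0.028
finger_force: 3.3
t 4.2 q 0.451 qyaw 0.462 r 0.0904 z 0.1753 Fccw(resist) 7.09 Frad -1.04 Fz -0.25 w 0.028 ff 3.3
arm z 0.1555 n 2186 q arm 0.435
```

```bash
python3 -m crank '0.028 0.0001 -0.0042 0 0 0 2.7;0.028 0.0001 -0.0042 0 0 0 2.7;0.028 0.0001 -0.0042 0 0 0 2.7;0.028 0.0001 -0.0042 0 0 0 2.7;0.02 0 0.001 0 0 0 0;0.02 0 0 0 0 0 0;0.02 0 0 0 0 0 0;0.02 0 0 0 0 0 0' 40; python3 q.py
python3 -m crank '0.02 0 0 -0.003 0 0 0;0.02 0 0 -0.003 0 0 0;0.02 0 0 -0.003 0 0 0;0.02 0 0 0 0 0 0;0.02 0 0 0 0 0 0;0.02 0.0001 0.0031 0 0 0 -2;0.02 0.0002 0.0063 0 0 0 -4;0.02 0 0 0 0 0 0'; python3 q.py
```

```text
clock: 4.92
position: [0.5078, -0.014, 0.1753]
tool_rot: [3.141, 0.0, -0.541]
force: [-3.0, -3.2, 3.8]
grip_width: 0.0245
finger_force: 39.0
t 4.92 q 0.631 qyaw 0.645 r 0.0905 z 0.1753 Fccw(resist) 4.24 Frad 0.97 Fz 3.75 w 0.0245 ff 39.0
arm z 0.1555 n 2183 q arm 0.628
clock: 5.63
position: [0.5036, -0.0228, 0.1842]
tool_rot: [3.142, -0.0, -0.433]
force: [4.2, -3.0, -5.2]
grip_width: 0.0247
finger_force: 39.8
t 5.63 q 0.523 qyaw 0.537 r 0.0902 z 0.1842 Fccw(resist) 0.99 Frad -5.09 Fz -5.22 w 0.0247 ff 39.8
arm z 0.1638 n 2174 q arm 0.522
```

```bash
python3 -m crank '0.02 0.0005 0.0094 0 0 0 -6;0.02 0.0005 0.0094 0 0 0 -6;0.02 0.0005 0.0094 0 0 0 -6;0.02 0.0005 0.0094 0 0 0 -6;0.02 0.0005 0.0094 0 0 0 -6;0.02 0.0005 0.0094 0 0 0 -6;0.02 0.0005 0.0094 0 0 0 -6;0.02 0.0005 0.0094 0 0 0 -6'; python3 q.py
python3 -m crank '0.02 0.0005 0.0094 0 0 0 -6;0.02 0.0005 0.0094 0 0 0 -6;0.02 0.0004 0.0079 0 0 0 -5;0.02 0 0 0.003 0 0 0;0.02 0 0 0.003 0 0 0;0.02 0 0 0.003 0 0 0;0.028 0 0 0 0 0 0;0.028 0 0 0 0 0 0'; python3 q.py
```

```text
clock: 6.35
position: [0.5032, -0.0949, 0.1845]
tool_rot: [-3.142, -0.002, 0.406]
force: [6.2, 1.7, -5.6]
grip_width: 0.0249
finger_force: 39.8
t 6.35 q -0.3 qyaw -0.302 r 0.0901 z 0.1845 Fccw(resist) 0.9 Frad -6.38 Fz -5.61 w 0.0249 ff 39.8
arm z 0.1643 n 2164 q arm -0.3
clock: 7.07
position: [0.5165, -0.1177, 0.1753]
tool_rot: [3.141, -0.0, 0.697]
force: [3.1, -1.4, -2.5]
grip_width: 0.0279
finger_force: 1.9
t 7.07 q -0.593 qyaw -0.594 r 0.0907 z 0.1753 Fccw(resist) 3.01 Frad -1.48 Fz -2.54 w 0.0279 ff 1.9
arm z 0.1555 n 2185 q arm -0.605
```

```bash
for i in 1; do python3 -m crank '0.028 0.0001 -0.0039 0 0 0 2.5;0.028 0.0001 -0.0039 0 0 0 2.5;0.028 0.0001 -0.0039 0 0 0 2.5;0.028 0.0001 -0.0039 0 0 0 2.5;0.028 0.0001 -0.0039 0 0 0 2.5;0.028 0.0001 -0.0039 0 0 0 2.5;0.028 0.0001 -0.0039 0 0 0 2.5;0.028 0.0001 -0.0039 0 0 0 2.5'; done >/dev/null; python3 q.py
python3 - <<'E'
from h import *
t=wcam(grab_frame('wrist'),[0,0,0],[0,0,0]) if 0 else grab_frame('top')
save(t,'top1.png');t0=dict(np.load('top0.npz'))
for g in(t0,t):
    h=cv2.cvtColor(g['pixels'],cv2.COLOR_RGB2HSV);C=cloud(g)
    b=(abs(h[...,0].astype(int)-110)<15)&(h[...,1]>110)&(C[...,2]>.105);b[:, :300]=0;b[:,400:]=0;b[:130]=0;b[190:]=0
    v,u=np.nonzero(b)
    if len(u):
        p=cast(g,u.mean(),v.mean(),.131);e=np.array([np.cos(.1035),np.sin(.1035)]);print(len(u),p,'x along',e@(p[:2]-[.620,-.057]))
    red=((h[...,0]<8)|(h[...,0]>172))&(h[...,1]>150)&(h[...,2]>90);n,l,s,c=cv2.connectedComponentsWithStats(red.astype(np.uint8))
    for i in range(1,n):
        if s[i,4]>100 and 300<c[i,0]<380 and c[i,1]<170:p=cast(g,*c[i],.171);print('cap',p,e@(p[:2]-[.620,-.057]))
E
```

```text
t 7.78 q -0.252 qyaw -0.242 r 0.0908 z 0.1755 Fccw(resist) 7.0 Frad -1.29 Fz -3.12 w 0.028 ff 3.2
arm z 0.1554 n 2182 q arm -0.271
22 [ 0.66148998 -0.05343457  0.131     ] x along 0.04163631272151822
cap [ 0.6970087  -0.04869211  0.171     ] 0.0774549290719617
cap [0.6921969  0.04664597 0.171     ] 0.08251876889734343
25 [ 0.66521683 -0.05109649  0.131     ] x along 0.04558478329563585
cap [ 0.69713169 -0.04840934  0.171     ] 0.07760647936865127
cap [0.69214987 0.04683736 0.171     ] 0.08249175526535689
```

```bash
python3 -m crank '0.028 0.0001 -0.0039 0 0 0 2.5;0.028 0.0001 -0.0039 0 0 0 2.5;0.028 0.0001 -0.0039 0 0 0 2.5;0.028 0.0001 -0.0039 0 0 0 2.5;0.028 0.0001 -0.0039 0 0 0 2.5;0.028 0.0001 -0.0039 0 0 0 2.5;0.028 0.0001 -0.0039 0 0 0 2.5;0.028 0.0001 -0.0039 0 0 0 2.5' >/dev/null; python3 q.py
```

```text
t 8.55 q 0.088 qyaw 0.106 r 0.091 z 0.1753 Fccw(resist) 7.0 Frad 1.78 Fz -0.51 w 0.0284 ff 3.5
arm z 0.1554 n 2187 q arm 0.069
```

```bash
python3 -m crank '0.028 0.0001 -0.0031 0 0 0 2;0.028 0.0001 -0.0031 0 0 0 2;0.028 0.0001 -0.0031 0 0 0 2;0.028 0.0001 -0.0031 0 0 0 2;0.028 0.0001 -0.0031 0 0 0 2;0.028 0.0001 -0.0031 0 0 0 2;0.028 0.0001 -0.0031 0 0 0 2;0.028 0.0001 -0.0031 0 0 0 2'>/dev/null; python3 q.py
```

```text
t 9.27 q 0.36 qyaw 0.385 r 0.0909 z 0.1751 Fccw(resist) 7.22 Frad 6.66 Fz 2.84 w 0.0277 ff 3.9
arm z 0.1554 n 2199 q arm 0.34
```

```bash
python3 -m crank '0.028 0.0001 -0.0031 0 0 0 2;0.028 0.0001 -0.0031 0 0 0 2;0.028 0.0001 -0.0031 0 0 0 2;0.028 0.0001 -0.0031 0 0 0 2;0.028 0.0001 -0.0031 0 0 0 2;0.028 0.0001 -0.0031 0 0 0 2;0.028 0.0001 -0.0031 0 0 0 2;0.028 0 -0.0016 0 0 0 1'>/dev/null; python3 q.py
```

```text
t 9.98 q 0.622 qyaw 0.646 r 0.0903 z 0.175 Fccw(resist) 7.76 Frad 5.48 Fz 2.89 w 0.028 ff 3.8
arm z 0.1554 n 2189 q arm 0.604
```

```bash
python3 -m crank '0.02 0 0.001 0 0 0 0;0.02 0 0 0 0 0 0;0.02 0 0 0 0 0 0;0.02 0 0 -0.003 0 0 0;0.02 0 0 -0.003 0 0 0;0.02 0 0 -0.003 0 0 0;0.02 0 0 0 0 0 0;0.02 0.0001 0.0031 0 0 0 -2' 40 >/dev/null; python3 q.py
```

```text
t 10.7 q 0.589 qyaw 0.61 r 0.0895 z 0.1843 Fccw(resist) 1.96 Frad 1.55 Fz -6.16 w 0.0249 ff 40.0
arm z 0.1635 n 2150 q arm 0.584
```

```bash
python3 -m crank '0.02 0.0005 0.0094 0 0 0 -6;0.02 0.0005 0.0094 0 0 0 -6;0.02 0.0005 0.0094 0 0 0 -6;0.02 0.0005 0.0094 0 0 0 -6;0.02 0.0005 0.0094 0 0 0 -6;0.02 0.0005 0.0094 0 0 0 -6;0.02 0.0005 0.0094 0 0 0 -6;0.02 0.0005 0.0094 0 0 0 -6' >/dev/null; python3 q.py
python3 -m crank '0.02 0 0 0 0 0 0;0.02 0 0 0.003 0 0 0;0.02 0 0 0.003 0 0 0;0.02 0 0 0.003 0 0 0;0.028 0 0 0 0 0 0;0.028 0 0 0 0 0 0;0.028 0 0 0 0 0 0;0.028 0 0 0 0 0 0'>/dev/null; python3 q.py
```

```text
t 11.42 q -0.254 qyaw -0.232 r 0.0902 z 0.1846 Fccw(resist) 0.32 Frad -5.24 Fz -4.49 w 0.0247 ff 40.0
arm z 0.1648 n 2188 q arm -0.254
t 12.13 q -0.25 qyaw -0.227 r 0.0911 z 0.1754 Fccw(resist) -0.29 Frad 0.39 Fz -0.03 w 0.028 ff 0.0
arm z 0.1555 n 2191 q arm -0.247
```

```bash
python3 -m crank '0.028 0 -0.0024 0 0 0 1.5;0.028 0 -0.0024 0 0 0 1.5;0.028 0 -0.0024 0 0 0 1.5;0.028 0 -0.0024 0 0 0 1.5;0.028 0 -0.0024 0 0 0 1.5;0.028 0 -0.0024 0 0 0 1.5;0.028 0 -0.0024 0 0 0 1.5;0.028 0 -0.0024 0 0 0 1.5' >/dev/null; python3 q.py
```

```text
t 12.85 q -0.049 qyaw -0.015 r 0.0909 z 0.1755 Fccw(resist) 6.45 Frad 1.35 Fz 1.33 w 0.028 ff 3.4
arm z 0.1555 n 2183 q arm -0.065
```

```bash
python3 -m crank '0.028 0 -0.0016 0 0 0 1;0.028 0 -0.0016 0 0 0 1;0.028 0 -0.0016 0 0 0 1;0.028 0 -0.0016 0 0 0 1;0.028 0 -0.0016 0 0 0 1;0.028 0 -0.0016 0 0 0 1;0.028 0 -0.0016 0 0 0 1;0.028 0 -0.0016 0 0 0 1' >/dev/null; python3 q.py
```

```text
t 13.57 q 0.09 qyaw 0.124 r 0.091 z 0.1755 Fccw(resist) 7.55 Frad 2.17 Fz 2.37 w 0.0277 ff 4.0
arm z 0.1555 n 2185 q arm 0.072
```

```bash
python3 -m crank '0.028 0 -0.0016 0 0 0 1;0.028 0 -0.0016 0 0 0 1;0.028 0 -0.0016 0 0 0 1;0.028 0 -0.0016 0 0 0 1;0.028 0 -0.0016 0 0 0 1;0.028 0 -0.0016 0 0 0 1;0.028 0 -0.0016 0 0 0 1;0.028 0 -0.0016 0 0 0 1' >/dev/null; python3 q.py
python3 - <<'E'
from h import *
g=grab_frame('top');h=cv2.cvtColor(g['pixels'],cv2.COLOR_RGB2HSV);save(g,'top2.png')
red=((h[...,0]<8)|(h[...,0]>172))&(h[...,1]>150)&(h[...,2]>90);n,l,s,c=cv2.connectedComponentsWithStats(red.astype(np.uint8))
e=np.array([np.cos(.1035),np.sin(.1035)])
for i in range(1,n):
  if s[i,4]>100 and 300<c[i,0]<380 and c[i,1]<170:p=cast(g,*c[i],.171);print('cap',p,e@(p[:2]-[.620,-.057]))
E
```

```text
t 14.28 q 0.228 qyaw 0.264 r 0.091 z 0.1754 Fccw(resist) 10.15 Frad 3.87 Fz 4.2 w 0.028 ff 5.0
arm z 0.1555 n 2184 q arm 0.208
cap [ 0.70895402 -0.04716646  0.171     ] 0.08949394918515301
cap [0.69214987 0.04683736 0.171     ] 0.08249175526535689
```

```bash
python3 -m crank '0.028 0 0 0 0 0 0;0.028 0 0 0 0 0 0;0.028 0 0 0 0 0 0;0.028 0 0 0 0 0 0;0.028 0 0 0 0 0 0;0.028 0 0 0 0 0 0;0.028 0 -0.0008 0 0 0 0.5;0.028 0 -0.0008 0 0 0 0.5' >/dev/null; python3 q.py
```

```text
t 15.05 q 0.244 qyaw 0.281 r 0.091 z 0.1753 Fccw(resist) 9.96 Frad 2.33 Fz 2.79 w 0.0277 ff 5.1
arm z 0.1555 n 2189 q arm 0.223
```

Firm at about 10 N, so I'll release and retreat straight up.

```bash
python3 -m crank '0.028 0 0.001 0 0 0 0;0.04 0 0 0 0 0 0;0.06 0 0 0 0 0 0;0.06 0 0 0 0 0 0;0.06 0 0 0 0 0 0;0.06 0 0 0 0 0 0;0.06 0 0 0 0 0 0;0.06 0 0 -0.005 0 0 0'; python3 q.py; python3 -m crank '0.06 0 0 -0.012 0 0 0;0.06 0 0 -0.015 0 0 0;0.06 0 0 -0.015 0 0 0;0.06 0 0 -0.015 0 0 0;0.06 0 0 -0.015 0 0 0;0.06 0 0 -0.015 0 0 0;0.06 0 0 -0.015 0 0 0;0.06 0 0 0 0 0 0'; python3 q.py
python3 - <<'E'
from h import *
g=grab_frame('wrist');save(g,'w9.png')
E
```

```text
clock: 15.77
position: [0.4961, -0.0463, 0.1798]
tool_rot: [3.141, 0.001, -0.175]
force: [-0.2, 0.1, 0.4]
grip_width: 0.0603
finger_force: 0.0
t 15.77 q 0.25 qyaw 0.279 r 0.0909 z 0.1798 Fccw(resist) -0.11 Frad 0.24 Fz 0.37 w 0.0603 ff 0.0
arm z 0.1555 n 2088 q arm 0.168
clock: 16.48
position: [0.4974, -0.0463, 0.2851]
tool_rot: [-3.141, -0.004, -0.176]
force: [0.1, -0.2, 0.9]
grip_width: 0.0597
finger_force: 0.0
t 16.48 q 0.251 qyaw 0.279 r 0.0896 z 0.2851 Fccw(resist) 0.19 Frad -0.09 Fz 0.87 w 0.0597 ff 0.0
arm z 0.1555 n 774 q arm 0.168
```

View pics/w9.png

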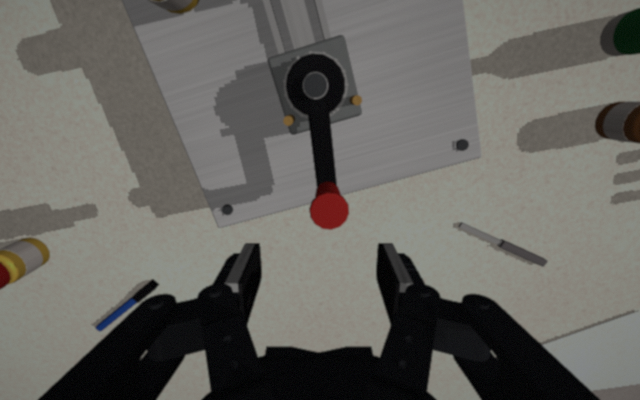

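The lever is down (arm top 0.1555 m) and free of the gripper, with the post at (329,210). The bystanders in view are undisturbed.

```bash
python3 -c "
from workcell import bot;print(bot.job_done())"
```

```text
the job is handed in; nothing more can be done
None
```

I clamped the jar with three swings of the lever, to about 10 N of turning force at the post (firm is 9 to 11.5 N), left the lever down in its serrations with the gripper clear of everything, and handed the job in at about 16.5 s; no verdict came back.

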